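Vent a tilted gas nipple with a push-on coupler

ROBOT

A 7-joint arm with a two-finger parallel gripper is mounted at the origin on the work surface. World frame = base frame: x ahead of the robot, y to its left, z up, the work surface at z = 0. Lengths are in m, angles in rad, forces in N, time in s.
With the tool pointing down it reaches from about 0.425 to 0.925 m from the base axis. Payload 6.8 kg.
Tool frame: the origin (TCP) lies between the finger pads; the fingertips stand 17 mm ahead of it and the grasp point (between the pads) lies 2 mm behind it; z points along the fingers, x is the direction in which the jaws open and shut, and the axes are right-handed (so a half turn about z gives the same grasp; the last joint's range is limited). The gripper opens to 85 mm and grips with 20 to 120 N. Pads are 22 mm wide; open, the fingers measure 114 mm over their backs; the gripper's body (76 mm by 85 mm) begins 54 mm behind the grasp point. The pads swing forward as they close: fully open they stand 13 mm farther back than shut.
Start: joints at [-1.253, 0.477, 0.022, 1.555, -0.011, 1.109, -0.083], TCP at [0.279, 0.615, 0.248] pointing down, gripper open.
Joint ranges: [-2.96, 2.96], [-0.34, 2.1], [-1.41, 1.46], [0.24, 2.44], [-1.37, 4.51], [0.17, 1.92], [-2.96, 2.96]. Speed limits (rad/s): [2.39, 2.39, 3.14, 3.14, 3.14, 3.14, 3.14].

INTERFACE

Orientations are given as a unit quaternion [w, x, y, z].
In Python, from station import readout, read_camera, get_calibration, bot, models gives the robot as it stands.
- The arm moves only by the tool carry_out, never from a script. Its argument "deltas" is a list of rows, each a list of 2 entries, a list of its own where there are three numbers: the shift along the tool's x, y, z in cm, then the turn about the tool's z in degrees. A call has 1 to 10 rows; each row is the pose to reach, as a shift and turn from the pose measured when the call began, along the tool's axes at that moment; what a row does not reach only later rows make up. A row lasts 1/8 s, in which the tool goes at most 62.5 mm and 10.7 degrees, less where a joint would pass 70% of its speed; a pose out of reach is approached as far as the arm can. A call with a gripper value outside its range is refused whole. "hand" is the opening, from 0 (shut) to 1 (fully open), set as the call begins (left out, the last holds). The fingers move at their own pace and stop on an object; "newtons" is the grip in N (left out, the last holds). Time passes only in rows, so rows that repeat a pose let the fingers close. It gives the time, the measured TCP pose, the force and the opening at its end, in the units of the state.
- readout.get_obs(): the state, without advancing time (a new reading comes with each control period).
- read_camera(name): name is "side" or "top"; returns the picture (400x640x3 uint8, red, green, blue); there is no depth.
- get_calibration(name): a dict with "fov_y" (degrees; the focal length in pixels is half the picture's height over the tangent of half this angle, whatever the lens; pixels are square), "cx", "cy" (the principal point, pixels), "world_from_camera" (4x4, takes a point from camera to world coordinates). Camera axes: x right, y down, z forward; pixel columns grow to the right and rows downward; lengths in m; the calibration is good to about 2 mm. A picture is of the moment at which its call begins. get_calibration takes no time and is no camera call.
- bot.hand_in(): hands the job in, once; it reports no verdict.
Trained networks look in the newest picture that a camera, given by its name, has taken for a name from the list of things; names that differ only in an ending like _2 or _b are one class to them, and where a whole thing is asked for, a point or a joint stands for the part that bears it (a point fixed in the world has none). Each returns a list of dicts, best first, with "score" (0 to 1); they miss things now and then, are a little off and sometimes report something else, mostly with a low value. They report only what shows in the picture. A call takes as long as a camera call. They do not tell look-alikes from the thing itself.
- models.spot_in(query, camera): "centre" ([row, column] in pixels, amid what is visible of it).
The state is a dict: "t": time; "q": joint angles; "joint_vel": joint speeds; "joint_torque": joint torques, N m; "eef_pos": TCP position; "tool_rot": TCP orientation; "contact_force": force on the tool from outside, world axes, zero at the start; "torque": the same for the moment, N m; "gripper_width": opening from 0.0 (shut) to 1.0 (fully open).
Only numpy, scipy, OpenCV 4.12 (cv2) and the standard library are available. Lean on these libraries where they do the work, as an engineer would, in place of code of your own. Each camera call takes 0.05 s, during which the arm holds its last target. There are 200 camera calls.

TASK

At the laboratory gas station, slide the clear guard door fully open along its track, then take the metal vent coupler off the bench and press it squarely onto the tilted nipple behind the door until the sprung collar snaps fully down. Finish while still gripping the coupler and holding it pressed fully down against the spring (it rises again if you let go); leave the door open and do not disturb the jar, the reagent bottle or the spot plate.

Things in the scene. Friction and masses are not known exactly. Their poses are not given: they have to be found in the camera images.
- station: Fixed grey base plate 20 mm high with an aluminium manifold on its far side (pipe caps to 113 mm high) and a low door track (35 mm high) on its near side. Origin: on the bench under the nipple; x points from door to manifold, y is the way the door opens. It reaches 65 mm to -x, 95 to +x, 110 to -y, 280 to +y of the origin.
- door (a joint): Opening of the guard door in m: 0 = shut (in front of the nipple), 0.16 = fully open at its stop, slid along the station's +y. Friction about 2 N; stays where it is left. May start up to 0.03 open.
- door_handle (a point): Top centre of the door's black handle, an upright block 14 mm thick (station x), 30 mm long (station y), 34 mm tall, on the middle of the door's top edge, about 180 mm above the bench; moves with the door. Below it the door is an upright clear panel with an aluminium frame, 120 mm wide and 9 mm thick, 53.5 mm to -x of the station's origin.
- nipple: Fixed tilted nipple. z: its axis, pointing out, 25 deg from vertical towards the robot's side (compass direction varies). Origin on the axis, 50 mm above the bench, 46 mm below the tip. Brass stem 14 mm in diameter, last 6 mm tapered to 7, out of a steel boss 38 mm in diameter ending at z = 6 mm. Round it a sprung steel collar, 32 mm in diameter, upper face at z = 26 mm at rest, 16 fully down.
- nipple_tip (a point): Centre of the stem's tip; same axes as the nipple (z out along the axis).
- seat (a point): Point on the nipple's axis, 30 mm inside the tip, where the centre of the coupler's mouth lies when the coupler is fully home (collar fully down); same axes as the nipple.
- collar (a joint): How far the collar is pushed down the nipple's axis, in m: 0 at rest, 0.010 fully down on its stop. Spring 6 N at rest, 10 N at the stop; rises again when let go. Before the coupler's rim meets the collar its lip must ride over two sprung balls in the stem's flanks (centres 16 mm inside the tip, about 12 N); they snap out behind the lip during the first 5 mm of collar travel.
- coupler: Loose stepped round metal tool, 0.15-0.26 kg, 96 mm tall, standing on its open mouth. Origin: centre of the mouth rim; z up its axis. From the mouth: steel skirt 34 mm in diameter to 37 mm, bore 17 wide, 34 deep; flange 46 in diameter, 37-43 mm; aluminium grip barrel 30 in diameter, 43-83 mm; brass end 22 in diameter to 96. Its rim pushes the collar. Its place may be swapped with the jar's.
- jar: Loose white plastic jar, 48 mm in diameter, 60 mm tall, origin under its centre. Bystander.
- reagent: Loose white reagent bottle with a blue cap, 68 mm in diameter, 150 mm tall, origin under its centre. Bystander.
- spot_plate: Loose white ceramic spot plate, 60 x 90 x 12 mm, origin under its centre. Bystander.
Things that resemble listed ones, but are neither listed nor needed, are in the scene too. What is shaped like the coupler but pink or purple is not meant.

How it is judged:
On the way, in this order (a step that is already met when the one before it is completed fails the run):
1. the guard door is slid fully open (value of joint door above 0.14 m), for 0.2 s.
2. the coupler is lifted off the bench in the gripper (height (world z) of coupler above 0.05 m and contact force between the fingers and coupler above 2 N), for 0.2 s.
3. the coupler has snapped the collar down (value of joint collar above 0.0085 m and distance between coupler and seat below 0.004 m and angle between the z axis of coupler and the z axis of nipple, either way round below 0.12 rad), for 0.2 s.
At the end, for the whole second after the job is handed in: The door is at least 0.14 m open; the coupler, still gripped by the fingers (over 2 N), is held still on the nipple with its mouth within 4 mm of the seat, its axis within 0.12 rad of the nipple's, the collar at least 8.5 mm down and pressed with more than 3 N (all of step 3 and value of joint door above 0.14 m and contact force between coupler and nipple above 3 N and contact force between the fingers and coupler above 2 N and linear speed of coupler below 0.02 m/s); the arm keeps its last pose, push and grip.
It fails at once if the jar is disturbed (distance of jar from where it was at the start of the episode above 0.03 m or angle between jar's own z axis and vertical above 0.5 rad).
It fails at once if the reagent bottle is disturbed (distance of reagent from where it was at the start of the episode above 0.03 m or angle between reagent's own z axis and vertical above 0.5 rad).
It fails at once if the spot plate is disturbed (distance of spot_plate from where it was at the start of the episode above 0.03 m).
It also fails if it takes over 58 s, if anything falls off the work surface, if the arm or the gripper's body presses on something with over 40 N, if the wrist force passes 120 N, or if a joint passes its speed limit or range.

## Working session

There is one attempt and no reset: what is moved stays moved. The work goes in short steps, Python scripts to look and compute and a tool call to move; the robot and the scene stay as the last step left them, time stands still between calls to the robot, and variables do not carry over. Pictures are saved under pics/ and viewed, about 8 in all and at most 12, crops included, and the job is handed in when it is done.

Besides the shell and the picture viewer there is one more tool, called after "Request:" as name([rows], argument=value, ...), one row to a line, values as JSON. carry_out: Moves the arm, as the interface text tells. Its arguments: {"type":"object","properties":{"deltas":{"type":"array"},"hand":{"type":"number"},"newtons":{"type":"number"}},"required":["deltas"]}

```bash
mkdir -p pics; cat > h.py <<'E'
import numpy as np, cv2
from station import readout, read_camera, get_calibration, bot, models
from scipy.spatial.transform import Rotation as R
def cal(n):
    c=get_calibration(n); f=200/np.tan(np.radians(c["fov_y"])/2); return f,c["cx"],c["cy"],np.array(c["world_from_camera"])
def ray(n,row,col):
    f,cx,cy,T=cal(n); d=T[:3,:3]@np.array([(col-cx)/f,(row-cy)/f,1]); return T[:3,3],d/np.linalg.norm(d)
def atz(n,row,col,z):
    o,d=ray(n,row,col); return o+d*(z-o[2])/d[2]
def tri(a,b):
    (o1,d1),(o2,d2)=ray("side",*a),ray("top",*b)
    s=np.linalg.lstsq(np.c_[d1,-d2],o2-o1,rcond=None)[0]; p,q=o1+s[0]*d1,o2+s[1]*d2
    return (p+q)/2,np.linalg.norm(p-q)
def proj(n,P):
    f,cx,cy,T=cal(n); p=(np.linalg.inv(T)@np.r_[P,1])[:3]; return np.array([cy+f*p[1]/p[2],cx+f*p[0]/p[2]])
def snap(n,fn):
    im=read_camera(n); cv2.imwrite("pics/"+fn,im[:,:,::-1]); return im
def tool():
    o=readout.get_obs(); w=o["tool_rot"]; return np.array(o["eef_pos"]),R.from_quat([w[1],w[2],w[3],w[0]])
E
python3 - <<'E'
from h import *
np.set_printoptions(precision=4,suppress=True)
for n in("side","top"):
    snap(n,n+"0.png"); print(n,get_calibration(n))
    for q in("station","door","door_handle","nipple","nipple_tip","collar","coupler","jar","reagent","spot_plate"):
        print(q,[(np.round(d["centre"]).tolist(),round(d["score"],2)) for d in models.spot_in(q,n)][:4])
print(readout.get_obs())
a=cv2.imread("pics/side0.png");b=cv2.imread("pics/top0.png")
E
```

```text
side {'fov_y': 53.10958006289043, 'cx': 320.3459463974606, 'cy': 204.96787742687349, 'world_from_camera': array([[ 0.8389, -0.4226,  0.3431,  0.1703],
       [-0.5443, -0.6414,  0.5407, -0.5875],
       [-0.0085, -0.6403, -0.7681,  0.9042],
       [ 0.    ,  0.    ,  0.    ,  1.    ]])}
station [([182.0, 314.0], 0.58)]
door [([185.0, 300.0], 0.77), ([182.0, 311.0], 0.7)]
door_handle [([311.0, 370.0], 0.7), ([187.0, 301.0], 0.57)]
nipple [([273.0, 323.0], 0.65)]
nipple_tip []
collar [([193.0, 320.0], 0.39)]
coupler [([250.0, 350.0], 0.86), ([275.0, 322.0], 0.73), ([271.0, 279.0], 0.62), ([302.0, 294.0], 0.6)]
jar [([191.0, 321.0], 0.62)]
reagent [([248.0, 441.0], 0.97)]
spot_plate [([181.0, 236.0], 0.6)]
top {'fov_y': 45.968548385980895, 'cx': 314.80050414382595, 'cy': 201.2656780547741, 'world_from_camera': array([[ 0.0266, -0.9752,  0.2198,  0.2963],
       [-0.9996, -0.0264,  0.0042, -0.0096],
       [ 0.0017, -0.2199, -0.9755,  1.2314],
       [ 0.    ,  0.    ,  0.    ,  1.    ]])}
station [([200.0, 263.0], 0.76)]
door [([195.0, 293.0], 0.59)]
door_handle [([215.0, 286.0], 0.66)]
[... 186 characters left out ...]
0.0, 371.0], 0.75), ([248.0, 374.0], 0.63), ([291.0, 390.0], 0.52), ([286.0, 355.0], 0.5)]
jar [([237.0, 435.0], 0.62)]
reagent [([144.0, 422.0], 0.83)]
spot_plate [([264.0, 208.0], 0.62)]
{'t': 1.1, 'q': array([-1.2531,  0.477 ,  0.0224,  1.5554, -0.0115,  1.1093, -0.0831]), 'joint_vel': array([ 0.0018,  0.001 ,  0.0002,  0.0002,  0.0007, -0.0003, -0.0012]), 'joint_torque': array([ -0.0006, -59.6334,   1.6059, -28.1553,   0.0123,   0.0014,
         0.    ]), 'eef_pos': array([0.2788, 0.6147, 0.2483]), 'tool_rot': array([-0.    ,  0.8406,  0.5417, -0.    ]), 'contact_force': array([-0.0133,  0.5554,  0.3501]), 'torque': array([-0.0389, -0.0023,  0.066 ]), 'gripper_width': 1.0026575834112132}
```

```bash
python3 - <<'E'
import cv2
a=cv2.imread("pics/side0.png")[100:380,140:500];b=cv2.imread("pics/top0.png")[80:340,150:500]
cv2.imwrite("pics/sc.png",cv2.resize(a,None,fx=2.14,fy=2.14,interpolation=3)); cv2.imwrite("pics/tc.png",cv2.resize(b,None,fx=2.2,fy=2.2,interpolation=3))
E
```

```text
(no output)
```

View pics/sc.png

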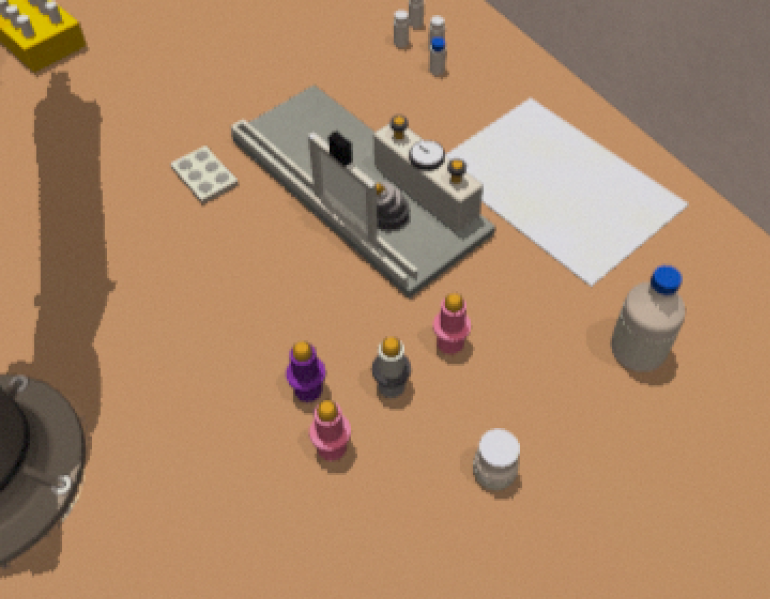

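View pics/tc.png

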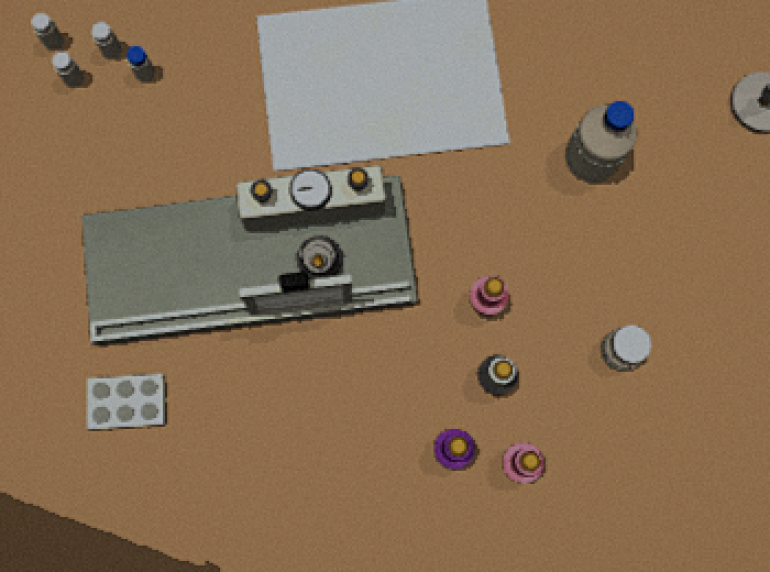

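The wanted coupler is the grey, aluminium and brass one: side px (271,323), top px (250,376). The look-alikes are pink at top (215,373) and (290,388), and purple at (284,357). The door handle is at side (167,299) and top (207,284), and the nipple tip at side (188,318) and top (199,294). The jar is at top (238,435).

```bash
python3 - <<'E'
import cv2,numpy as np
a=cv2.imread("pics/side0.png")[150:250,270:370];b=cv2.imread("pics/top0.png")[150:230,250:350]
c=cv2.imread("pics/side0.png")[245:295,290:353];d=cv2.imread("pics/top0.png")[225:275,345:408]
r=lambda i:cv2.resize(i,(400,320),interpolation=2)
r2=lambda i:cv2.resize(i,(400,400),interpolation=2)
cv2.imwrite("pics/z.png",np.vstack([np.hstack([cv2.resize(a,(400,280+0)),cv2.resize(b,(400,280))]),np.hstack([r(c),r(d)])]))
from h import *
np.set_printoptions(precision=4,suppress=True)
cr=lambda p,s,r0,c0:(r0+p[1]/s,c0+p[0]/s)
S=lambda x,y:cr((x,y),2.14,100,140); T=lambda x,y:cr((x,y),2.2,80,150)
print("tip",tri(S(380,188),T(317,261)))
print("handle",tri(S(341,137),T(294,276)))
print("couplertop",tri(S(391,345),T(503,370)))
for p in((83,213),(400,177)):print("plate",atz("top",*T(*p),.02))
for p in((312,87),(493,228)):print("plateS",atz("side",*S(*p),.02))
print("capL",tri(S(399,122),T(261,189)),"capR",tri(S(457,167),T(358,179)))
print("jar",tri(S(498,445),T(632,345)))
print("spot",atz("top",*T(126,402),.012))
for n,x,y in(("pinkfar",494,287),("purple",458,447),("pink2",530,461)):print(n,atz("top",*T(x,y),.096))
E
```

```text
tip (array([0.5621, 0.0466, 0.0835]), np.float64(0.0037890912301907723))
handle (array([0.5216, 0.0653, 0.1824]), np.float64(0.0012349108493094625))
couplertop (array([ 0.4424, -0.1632,  0.0909]), np.float64(0.0030846493264431564))
plate [0.6269 0.3356 0.02  ]
plate [ 0.6829 -0.0472  0.02  ]
plateS [0.6209 0.3318 0.02  ]
plateS [ 0.6817 -0.0488  0.02  ]
capL (array([0.6361, 0.1117, 0.1108]), np.float64(0.0012578552700252795)) capR (array([0.6519, 0.0025, 0.1097]), np.float64(0.0026641763590971356))
jar (array([ 0.4781, -0.3133,  0.0643]), np.float64(0.0032167723870621615))
spot [0.4015 0.2679 0.012 ]
pinkfar [ 0.533  -0.1522  0.096 ]
purple [ 0.3555 -0.1131  0.096 ]
pink2 [ 0.3427 -0.1908  0.096 ]
```

View pics/z.png

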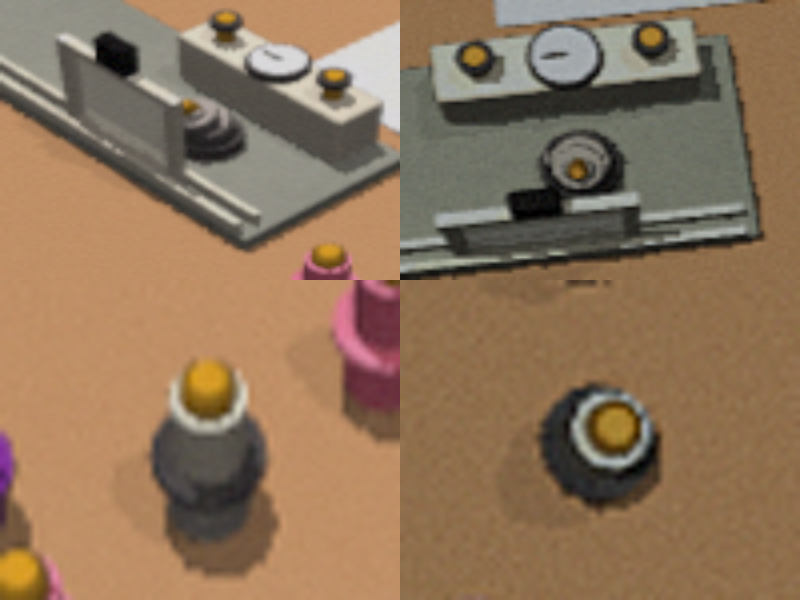

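```bash
cat >> h.py <<'E'
def ov(im,n,Ps,col=(0,255,0)):
    uv=[proj(n,p)[::-1] for p in Ps]; cv2.polylines(im,[np.int32(np.round(np.array(uv)*4*16+32))],True,col,1,cv2.LINE_AA,4)
def stn(o,yaw):
    c,s=np.cos(yaw),np.sin(yaw); return lambda x,y,z:np.array([o[0]+c*x-s*y,o[1]+s*x+c*y,z])
E
python3 - <<'E'
from h import *
np.set_printoptions(precision=4,suppress=True)
W=stn((.5716,.045),np.radians(8.5)); d=.0275
out=[]
for n,(r,c) in(("side",(140,240)),("top",(140,210))):
    im=cv2.resize(cv2.imread(f"pics/{n}0.png"),None,fx=4,fy=4,interpolation=cv2.INTER_CUBIC)
    ov(im,n,[W(-.065,-.11,.02),W(.095,-.11,.02),W(.095,.28,.02),W(-.065,.28,.02)])
    for z in(.146,.18): ov(im,n,[W(-.0535+a*.007,d+b*.015,z) for a,b in((-1,-1),(1,-1),(1,1),(-1,1))],(0,0,255))
    ov(im,n,[W(-.0535,d-.06,.035),W(-.0535,d-.06,.146),W(-.0535,d+.06,.146),W(-.0535,d+.06,.035)],(255,0,0))
    out.append(im[r*4:r*4+440,c*4:c*4+560] if 0 else im[r*4:r*4+400,c*4:c*4+560])
cv2.imwrite("pics/ov.png",cv2.resize(np.vstack(out),None,fx=.74,fy=.74) if 0 else np.hstack([cv2.resize(o,(400,286)) for o in out]) if 0 else cv2.resize(np.vstack(out),(420,600)))
print(atz("top",198.6,294.2,.0917)-W(0,0,.0),W(0,0,0),atz("side",187.9,317.6,.0917)-W(0,0,0))
print(atz("top",206,283.7,.18),atz("side",163.5,299,.18),W(-.0535,d,.18))
E
```

```text
[-0.0131  0.0015  0.0917] [0.5716 0.045  0.    ] [-0.0115 -0.0053  0.0917]
[0.5202 0.0654 0.18  ] [0.5236 0.0695 0.18  ] [0.5146 0.0643 0.18  ]
```

View pics/ov.png

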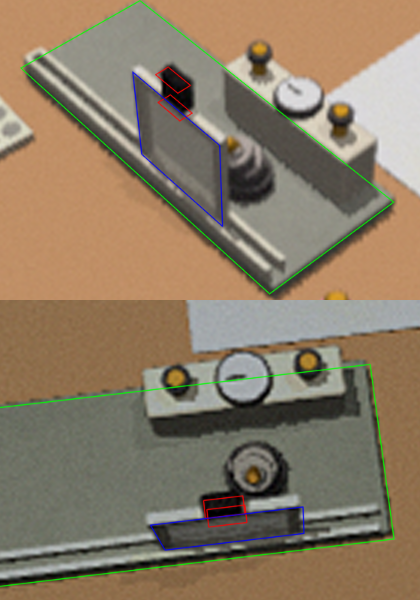

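The overlay shows the station at about (0.576, 0.046) with yaw 8.5°, the handle at about (0.521, 0.066, 0.18), and the nipple leaning towards world -x. I'll move above the handle with the jaws along station y.

Request:
carry_out([
  [[-4, 4.5, 0], -4],
  [[-8, 9, 0], -8],
  [[-12, 13.5, 0], -12],
  [[-16, 18, 0], -16],
  [[-20, 22.4, 0], -20],
  [[-24, 26.8, 0], -24],
  [[-28, 31.3, 0], -28],
  [[-32, 35.8, 0], -32],
  [[-36, 40.2, 0], -33],
  [[-40, 44.7, 0], -33],
], hand=0.6, newtons=20)

```text
t: 2.35
eef_pos: [0.5213, 0.0641, 0.2487]
tool_rot: [0.0, 0.652, 0.758, 0.0]
contact_force: [0.9, -0.3, -0.3]
gripper_width: 0.607
```

Request:
carry_out([
  [[0, 0, 0], 0],
  [[0, 0, 0], 0],
])

```text
t: 2.6
eef_pos: [0.5212, 0.0644, 0.2488]
tool_rot: [0.0, 0.652, 0.758, 0.001]
contact_force: [-0.4, 0.2, 0.7]
gripper_width: 0.603
```

```bash
python3 - <<'E'
from h import *
np.set_printoptions(precision=4,suppress=True)
p,r=tool(); print(p,r.as_matrix()); print("to handle (cm, tool)",r.inv().apply(np.array([.521,.066,.172])-p)*100)
x=r.as_matrix()[:2,0];print(np.degrees(np.arctan2(x[1],x[0])))
E
```

```text
[0.5212 0.0644 0.2488] [[-0.1495  0.9888  0.0009]
 [ 0.9888  0.1495  0.001 ]
 [ 0.0008  0.0011 -1.    ]]
to handle (cm, tool) [ 0.1582 -0.0068  7.6758]
98.60042814595991
```

Request:
carry_out([
  [[0.1, 0, 2.5], 0],
  [[0.1, 0, 5], 0],
  [[0.1, 0, 7.5], 0],
  [[0.1, 0, 7.5], 0],
])

```text
t: 3.1
eef_pos: [0.5193, 0.0672, 0.1723]
tool_rot: [-0.001, 0.651, 0.759, -0.001]
contact_force: [-0.1, -0.4, 0.8]
gripper_width: 0.601
```

Request:
carry_out([
  [[0, 0, 0], 0],
  [[0, 0, 0], 0],
  [[0, 0, 0], 0],
  [[0, 0, 0], 0],
], hand=0, newtons=25)

```text
t: 3.6
eef_pos: [0.5197, 0.0677, 0.1732]
tool_rot: [-0.001, 0.651, 0.759, -0.0]
contact_force: [-2.4, 1.6, 6.5]
gripper_width: 0.346
```

Gripped: opening 29.4 mm against a 30 mm handle. Now I'll slide the door open.

Request:
carry_out([
  [[2, 0, 0], 0],
  [[4, 0, 0], 0],
  [[6, 0, 0], 0],
  [[8, 0, 0], 0],
  [[10, 0, 0], 0],
  [[11.5, 0, 0], 0],
  [[12.5, 0, 0], 0],
  [[13, 0, 0], 0],
  [[13.2, 0, 0], 0],
  [[13.2, 0, 0], 0],
])

```text
t: 4.85
eef_pos: [0.4991, 0.1978, 0.1732]
tool_rot: [-0.001, 0.651, 0.759, -0.001]
contact_force: [-3.5, -2.5, 0.7]
gripper_width: 0.35
```

Request:
carry_out([
  [[0.3, 0, 0], 0],
  [[0.6, 0, 0], 0],
  [[0.8, 0, 0], 0],
  [[0.8, 0, 0], 0],
])

```text
t: 5.35
eef_pos: [0.4991, 0.1982, 0.1732]
tool_rot: [0.001, 0.653, 0.757, -0.004]
contact_force: [-0.8, -19.9, 7.1]
gripper_width: 0.345
```

The door is on its stop: 20 N and no further motion. Next I'll release and rise.

Request:
carry_out([
  [[0, 0, 0], 0],
  [[0, 0, 0], 0],
  [[0, 0, -3], 0],
  [[0, 0, -6], 0],
  [[0, 0, -8], 0],
], hand=0.6)

```text
t: 5.98
eef_pos: [0.5001, 0.2004, 0.255]
tool_rot: [0.001, 0.653, 0.758, -0.002]
contact_force: [0.4, 1.3, 0.2]
gripper_width: 0.6
```

Request:
carry_out([
  [[-5, -4, -4], 0],
  [[-10, -6, -4], 0],
  [[-16, -8, -4], 0],
  [[-22, -9, -4], 0],
  [[-28, -10, -4], 0],
  [[-32, -10, -4], 0],
  [[-36, -10, -4], 0],
  [[-36, -10, -4], 0],
], hand=1)

```text
t: 6.98
eef_pos: [0.4553, -0.1727, 0.2972]
tool_rot: [0.002, 0.654, 0.756, -0.002]
contact_force: [0.9, 0.7, -0.4]
gripper_width: 0.996
```

```bash
python3 - <<'E'
from h import *
np.set_printoptions(precision=4,suppress=True)
p,r=tool(); print(p)
a=snap("side","side1.png");b=snap("top","top1.png")
for q in("door_handle","nipple","nipple_tip","collar","coupler"):
    print(q,[[(np.round(d["centre"]).tolist(),round(d["score"],2)) for d in models.spot_in(q,n)][:3] for n in("side","top")])
A=a[150:230,280:380];B=b[160:240,250:350]
cv2.imwrite("pics/n1.png",np.hstack([cv2.resize(i,(400,320),interpolation=2) for i in(A,B)])[:,:,::-1])
E
```

```text
[ 0.4553 -0.1727  0.2972]
door_handle [[([163.0, 272.0], 0.76), ([188.0, 324.0], 0.16)], [([219.0, 233.0], 0.84)]]
nipple [[([192.0, 319.0], 0.56)], [([192.0, 297.0], 0.53)]]
nipple_tip [[([182.0, 296.0], 0.73), ([195.0, 327.0], 0.65), ([273.0, 320.0], 0.16)], [([194.0, 295.0], 0.62)]]
collar [[([192.0, 320.0], 0.55)], [([196.0, 298.0], 0.5)]]
coupler [[([272.0, 280.0], 0.75), ([254.0, 350.0], 0.64), ([301.0, 294.0], 0.6)], [([250.0, 372.0], 0.66), ([212.0, 373.0], 0.54), ([282.0, 355.0], 0.52)]]
```

View pics/n1.png

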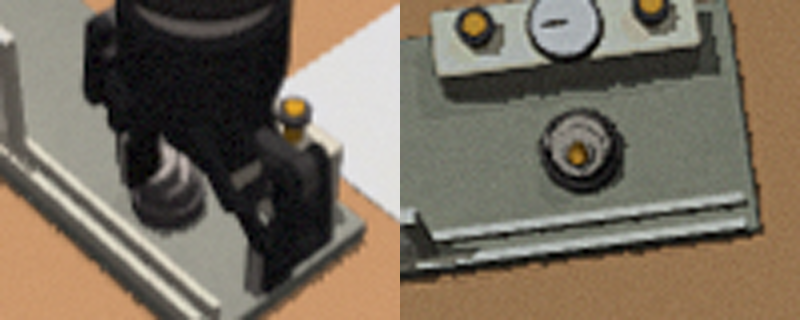

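```bash
python3 - <<'E'
from h import *
np.set_printoptions(precision=4,suppress=True)
p,r=tool()
t=atz("top",248.1,378.5,.096); s=atz("side",245+(387-280)/6.4,290+208/6.35,.093); print(t,s)
c=(t+s)/2; c[2]=.064; print(c,r.inv().apply(c-p)*100)
E
```

```text
[ 0.4404 -0.1617  0.096 ] [ 0.4425 -0.1658  0.093 ]
[ 0.4415 -0.1637  0.064 ] [ 0.9179 -1.1756 23.2704]
```

Request:
carry_out([
  [[0.9, -1.2, 4], 0],
  [[0.9, -1.2, 9], 0],
  [[0.9, -1.2, 14], 0],
  [[0.9, -1.2, 18], 0],
  [[0.9, -1.2, 21], 0],
  [[0.9, -1.2, 23.2], 0],
  [[0.9, -1.2, 23.2], 0],
  [[0.9, -1.2, 23.2], 0],
], hand=1)

```text
t: 8.57
eef_pos: [0.4418, -0.1642, 0.0654]
tool_rot: [0.002, 0.653, 0.758, -0.002]
contact_force: [1.3, -0.3, 0.4]
gripper_width: 1.002
```

Request:
carry_out([
  [[0, 0, 0], 0],
  [[0, 0, 0], 0],
  [[0, 0, 0], 0],
  [[0, 0, 0], 0],
  [[0, 0, 0], 0],
  [[0, 0, 0], 0],
], hand=0, newtons=25)

```text
t: 9.32
eef_pos: [0.4422, -0.1641, 0.0657]
tool_rot: [0.002, 0.652, 0.758, -0.001]
contact_force: [-1.5, 1.2, 5.9]
gripper_width: 0.343
```

Request:
carry_out([
  [[0, 0, -3], 0],
  [[0, 0, -7], 0],
  [[0, 0, -12], 0],
  [[0, 0, -17], 0],
  [[0, 0, -21], 0],
  [[0, 0, -21], 0],
])

```text
t: 10.07
eef_pos: [0.4434, -0.1636, 0.2783]
tool_rot: [0.004, 0.652, 0.758, 0.0]
contact_force: [0.0, 0.3, -1.9]
gripper_width: 0.343
```

Request:
carry_out([
  [[6, 1, 0], 0],
  [[12, 1.5, 0], 0],
  [[18, 2, 0], 0],
  [[24, 2.5, 0], 0],
  [[29, 3, 0], 0],
  [[33, 3, 0], 0],
  [[33, 3, 0], 0],
])

```text
t: 10.95
eef_pos: [0.4224, 0.17, 0.2749]
tool_rot: [0.003, 0.65, 0.76, -0.001]
contact_force: [-0.1, -0.0, -1.4]
gripper_width: 0.346
```

```bash
python3 - <<'E'
from h import *
print(tool()[0],readout.get_obs()["gripper_width"])
a=snap("side","side2.png");b=snap("top","top2.png")
A=a[100:220,220:370];B=b[140:260,220:370]
cv2.imwrite("pics/n2.png",np.hstack([cv2.resize(i,(400,320),interpolation=2) for i in(a[140:220,270:370],b[160:240,250:350])])[:,:,::-1])
cv2.imwrite("pics/n3.png",np.hstack([a[:,150:500],b[:,150:500]])[:,:,::-1])
E
```

```text
[0.42241997 0.16996431 0.27486337] 0.3460660040046262
```

View pics/n2.png

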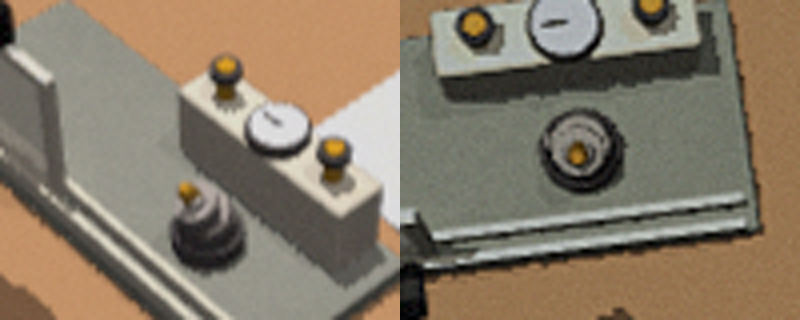

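Both views now show the nipple clearly: brass tip at side (187,316) and top (198.5,294). I'll fit its position and lean direction to the brass pixels and the whole silhouette.

```bash
cat > fit.py <<'E'
from h import *
from scipy.optimize import differential_evolution
ims={n:cv2.imread(f"pics/{n}2.png") for n in("side","top")}
S=8
win={"side":(180,212,306,336),"top":(180,215,280,312)}
def ring(o,A,z,r):
    t=np.linspace(0,2*np.pi,24,endpoint=False); return o+A.apply(np.c_[r*np.cos(t),r*np.sin(t),z+0*t])
def mask(n,pts):
    r0,r1,c0,c1=win[n]; f,cx,cy,T=cal(n); p=(pts-T[:3,3])@T[:3,:3]
    uv=np.c_[cx+f*p[:,0]/p[:,2]-c0+.5,cy+f*p[:,1]/p[:,2]-r0+.5]*S
    m=np.zeros(((r1-r0)*S,(c1-c0)*S),np.float32); cv2.fillConvexPoly(m,cv2.convexHull(np.float32(uv)).astype(int),1); return cv2.resize(m,None,fx=1/S,fy=1/S,interpolation=cv2.INTER_AREA)
def frame(q):
    az=q[2]; A=R.from_rotvec(np.radians(25)*np.array([-np.sin(az),np.cos(az),0])); return np.array([q[0],q[1],.05]),A
def parts(q):
    o,A=frame(q); ax=lambda *a:np.vstack([ring(o,A,z,r) for z,r in a])
    return ax((26,.0) and (.026,.007),(.040,.007),(.046,.0035))
obs={}
for n in win:
    r0,r1,c0,c1=win[n]; im=ims[n][r0:r1,c0:c1].astype(float)
    obs[n]=np.clip((im[:,:,2]-im[:,:,0]-15)/50,0,1)
if __name__=="__main__":
    np.set_printoptions(precision=4,suppress=True,linewidth=200)
    for n in obs:
        m=obs[n]; r0,r1,c0,c1=win[n]; print(n); print("\n".join("".join(" .:*#"[int(v*4)] for v in row) for row in m))
    cost=lambda q:sum(((mask(n,parts(q))-obs[n])**2).sum() for n in obs)
    s=differential_evolution(cost,[(.56,.59),(.03,.06),(2.0,4.3)],seed=1,maxiter=60); print(s.x,s.fun)
    q=s.x;out=[]
    for n in win:
        im=cv2.resize(ims[n],None,fx=4,fy=4,interpolation=2); o,A=frame(q)
        for z,r in((.006,.019),(.026,.016),(.026,.007),(.046,.0035)): ov(im,n,ring(o,A,z,r))
        r0,r1,c0,c1=win[n]; out.append(cv2.resize(im[r0*4-40:r1*4+40,c0*4-40:c1*4+40],(400,400)))
    cv2.imwrite("pics/fit.png",np.hstack(out))
E
python3 fit.py
```

```text
side
                              
                              
                              
                              
                              
         :*:                  
        .###:.                
        .####:                
        .####*.               
         :*#:.                
          :.                  
                              
                              
                              
                              
                              
                              
                              
                              
                              
                              
                              
                              
                              
                              
                              
                              
                              
                              
                              
                              
                              
top
                                
                                
                                

[... 394 characters left out ...]
 
              :.                
            .*#*                
            :###.               
            ####:               
            ####:               
             ###                
                                
                                
                                
                                
                                
                                
                                
                                
                                
                                
                                
                                
                                
                                
[0.5768 0.0551 3.5563] 12.575533203125
```

View pics/fit.png

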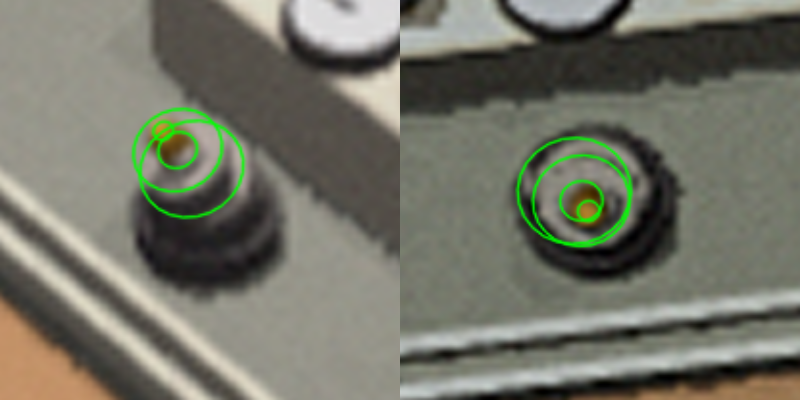

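The brass fixes the tip at about (0.559, 0.047, 0.092), but it constrains the lean direction poorly. I'll hold the tip fixed and draw candidate azimuths 165°, 180° and 195° on the boss and collar.

```bash
python3 - <<'E'
from fit import *
K=10
rows=[]
for n,(r0,c0) in(("side",(176,303)),("top",(183,281))):
    row=[]
    for az in(None,165,180,195):
        im=cv2.resize(ims[n][r0:r0+28,c0:c0+28],(200,200),interpolation=2)
        if az:
            a=np.radians(az); q=[.559-.0194*np.cos(a),.047-.0194*np.sin(a),a]; o,A=frame(q); s=200/28
            for z,r,c in((.006,.019,(0,255,0)),(-.02,.019,(255,255,0)),(.026,.016,(0,0,255)),(.046,.0035,(255,0,255))):
                uv=np.array([proj(n,p)[::-1] for p in ring(o,A,z,r)]); uv=(uv-[c0,r0]+.5)*s
                cv2.polylines(im,[np.int32(uv*16)],True,c,1,cv2.LINE_AA,4)
        row.append(im)
    rows.append(np.hstack(row))
cv2.imwrite("pics/az.png",np.vstack(rows))
for n,a in(("side",(186.8,315.7)),("top",(198.3,294.2))): print(atz(n,*a,.0917))
E
```

```text
[0.55796958 0.04605025 0.0917    ]
[0.55927999 0.04651225 0.0917    ]
```

View pics/az.png

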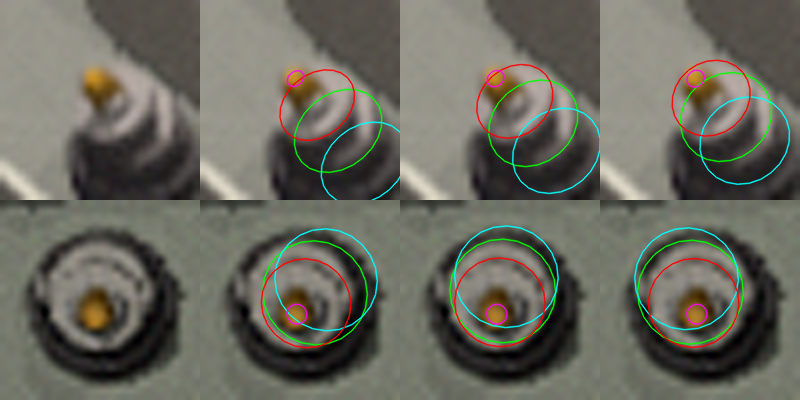

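Azimuth near 180° fits both views, so the nipple axis is about (-0.42, 0, 0.91) and the tip is at (0.559, 0.0465, 0.092). The tool can't tilt, so I'll grip lightly with the jaws along world y. The vertical coupler goes over the tip, and I then pivot it in the pads by moving the hand to -x.

Request:
carry_out([
  [[-4, 3.5, 0], 3],
  [[-8, 7, 0], 6],
  [[-12, 10, 0], 9],
  [[-14.3, 12.1, 0], 9],
  [[-14.3, 12.1, 3], 9],
  [[-14.3, 12.1, 6], 9],
  [[-14.3, 12.1, 9], 9],
  [[-14.3, 12.1, 10], 9],
  [[-14.3, 12.1, 10], 9],
])

```text
t: 12.18
eef_pos: [0.5644, 0.0414, 0.1763]
tool_rot: [0.004, 0.71, 0.704, -0.001]
contact_force: [-0.1, -0.2, -1.1]
gripper_width: 0.343
```

```bash
python3 - <<'E'
from h import *
np.set_printoptions(precision=4,suppress=True)
p,r=tool(); print(p,r.as_matrix()[:,0]); out=[]
for n in("side","top"):
    b=snap(n,n+"3.png"); pp=proj(n,p).astype(int); r0,c0=max(pp[0]-25,0),pp[1]-40; s=5
    im=cv2.resize(b[r0:r0+80,c0:c0+80],(400,400),interpolation=2)[:,:,::-1].copy()
    t=np.linspace(0,2*np.pi,24)
    for z,rad,c in((-.0657,.017,(0,255,0)),(-.0287,.023,(0,255,255)),(.0303,.011,(0,0,255))):
        uv=np.array([proj(n,p+[rad*np.cos(a),rad*np.sin(a),z])[::-1] for a in t]); cv2.polylines(im,[np.int32((uv-[c0,r0]+.5)*s*16)],True,c,1,cv2.LINE_AA,4)
    uv=(proj(n,np.array([.5588,.0465,.0917]))[::-1]-[c0,r0]+.5)*s; cv2.circle(im,tuple(int(v) for v in uv),3,(255,0,255),1)
    out.append(im)
cv2.imwrite("pics/c3.png",np.hstack(out))
E
```

```text
[0.5644 0.0414 0.1763] [ 0.0089  0.9999 -0.0072]
```

View pics/c3.png

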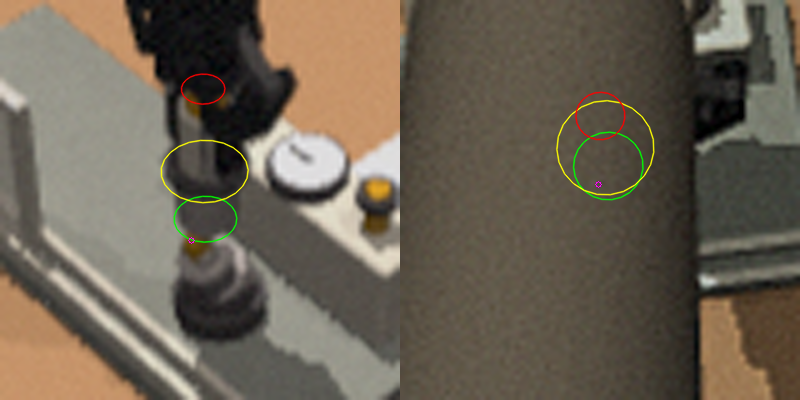

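Request:
carry_out([
  [[0.5, -0.1, 0], 0],
  [[0.5, -0.1, 0], 0],
  [[0.5, -0.1, 0], 0],
])

```text
t: 12.65
eef_pos: [0.5646, 0.0472, 0.178]
tool_rot: [0.005, 0.71, 0.704, 0.0]
contact_force: [-0.3, -0.7, -1.9]
gripper_width: 0.343
```

Request:
carry_out([
  [[0, -0.2, 0.5], 0],
  [[0, -0.2, 1], 0],
  [[0, -0.2, 1.5], 0],
  [[0, -0.2, 2], 0],
  [[0, -0.2, 2.4], 0],
  [[0, -0.2, 2.4], 0],
])

```text
t: 13.4
eef_pos: [0.5621, 0.0472, 0.1535]
tool_rot: [0.004, 0.71, 0.704, -0.0]
contact_force: [-1.9, 0.6, -1.6]
gripper_width: 0.342
```

Request:
carry_out([
  [[0, 0.1, 0.2], 0],
  [[0, 0.1, 0.4], 0],
  [[0, 0.1, 0.4], 0],
])

```text
t: 13.78
eef_pos: [0.5623, 0.0473, 0.1489]
tool_rot: [0.003, 0.71, 0.704, -0.001]
contact_force: [-3.5, 1.5, -1.5]
gripper_width: 0.342
```

The sideways force of -3.5 N with no vertical force fits the tip being inside the bore and touching its wall. I'll pivot along the arc.

Request:
carry_out([
  [[0, -0.3, 0.02], 0],
  [[0, -0.6, 0.04], 0],
  [[0, -0.9, 0.07], 0],
  [[0, -1.2, 0.12], 0],
  [[0, -1.5, 0.18], 0],
  [[0, -1.5, 0.18], 0],
])

```text
t: 14.52
eef_pos: [0.5473, 0.0476, 0.1473]
tool_rot: [0.003, 0.71, 0.704, -0.001]
contact_force: [3.7, 1.9, 0.9]
gripper_width: 0.347
```

```bash
cat > see.py <<'E'
from h import *
import sys
np.set_printoptions(precision=4,suppress=True)
k,th=sys.argv[1],np.radians(float(sys.argv[2]))
p,r=tool(); print(p); n="side"; b=snap(n,n+k+".png")
A=R.from_rotvec([0,-th,0]); pp=proj(n,p).astype(int); r0,c0=pp[0]-30,pp[1]-35; s=8
im=cv2.resize(b[r0:r0+70,c0:c0+70],(560,560),interpolation=2)[:,:,::-1].copy(); raw=im.copy()
t=np.linspace(0,2*np.pi,24)
for z,rad,c in((-.0677,.017,(0,255,0)),(-.0307,.023,(0,255,255)),(.0283,.011,(0,0,255))):
    uv=np.array([proj(n,p+[0,0,.002]+A.apply([rad*np.cos(a),rad*np.sin(a),z]))[::-1] for a in t]); cv2.polylines(im,[np.int32((uv-[c0,r0]+.5)*s*16)],True,c,1,cv2.LINE_AA,4)
cv2.imwrite("pics/see"+k+".png",cv2.resize(np.hstack([raw,im]),(800,400)))
E
python3 see.py 4 13
```

```text
[0.5473 0.0476 0.1473]
```

View pics/see4.png

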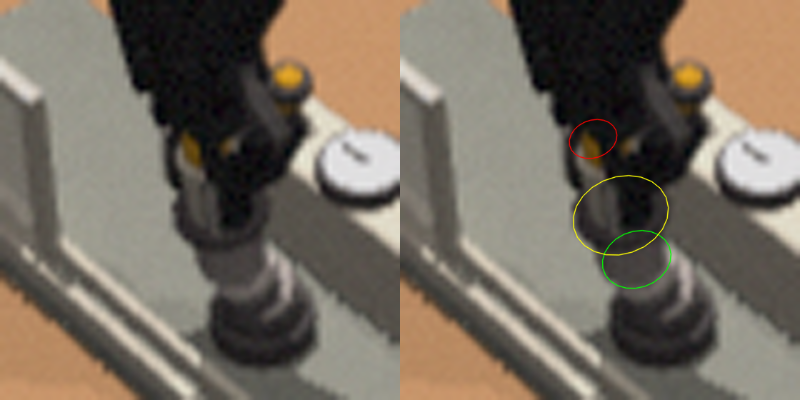

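The coupler is over the tip and leaning with it, about 13°. I'll continue the pivot to 25°.

Request:
carry_out([
  [[0, -0.3, 0.1], 0],
  [[0, -0.6, 0.2], 0],
  [[0, -0.9, 0.33], 0],
  [[0, -1.2, 0.46], 0],
  [[0, -1.2, 0.46], 0],
])

```text
t: 15.2
eef_pos: [0.5348, 0.0477, 0.1424]
tool_rot: [0.003, 0.71, 0.705, -0.001]
contact_force: [2.5, 1.4, 1.0]
gripper_width: 0.341
```

Now I'll press along the axis with a firmer grip.

Request:
carry_out([
  [[0, 0, 0], 0],
  [[0, 0, 0], 0],
  [[-0.05, 0.09, 0.18], 0],
  [[-0.05, 0.17, 0.36], 0],
  [[-0.05, 0.25, 0.54], 0],
  [[-0.05, 0.34, 0.73], 0],
  [[-0.05, 0.34, 0.73], 0],
], newtons=55)

```text
t: 16.08
eef_pos: [0.5386, 0.0471, 0.1354]
tool_rot: [0.003, 0.71, 0.704, -0.001]
contact_force: [3.9, -1.0, 4.0]
gripper_width: 0.339
```

Request:
carry_out([
  [[0, 0.08, 0.18], 0],
  [[0, 0.17, 0.36], 0],
  [[0, 0.25, 0.54], 0],
  [[0, 0.34, 0.73], 0],
  [[0, 0.34, 0.73], 0],
])

```text
t: 16.7
eef_pos: [0.5417, 0.0473, 0.1282]
tool_rot: [0.003, 0.71, 0.705, -0.001]
contact_force: [-0.2, 2.2, 7.6]
gripper_width: 0.335
```

Request:
carry_out([
  [[0, 0.09, 0.18], 0],
  [[0, 0.17, 0.36], 0],
  [[0, 0.24, 0.5], 0],
  [[0, 0.28, 0.6], 0],
  [[0, 0.28, 0.6], 0],
], newtons=80)

```text
t: 17.32
eef_pos: [0.5429, 0.0474, 0.1259]
tool_rot: [0.001, 0.71, 0.704, -0.001]
contact_force: [-18.2, 0.6, 47.2]
gripper_width: 0.338
```

```bash
python3 see.py 5 25
```

```text
[0.5429 0.0474 0.1259]
```

View pics/see5.png

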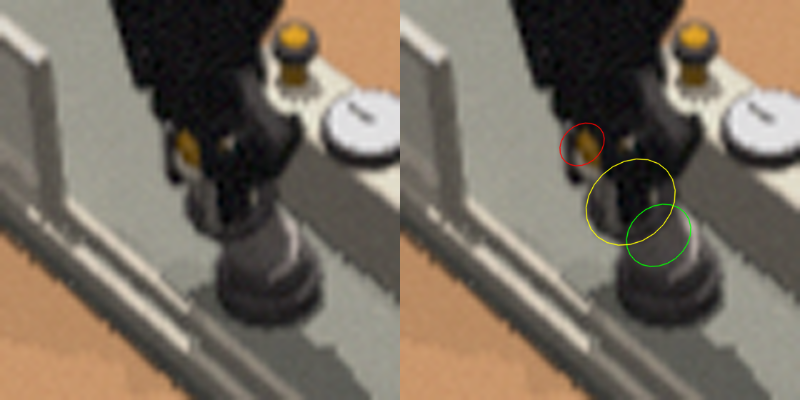

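The force is now 50 N, directed along the nipple axis. Just before it was about 8 N, which matches the spring alone at mid-travel, so the collar looks to be on its stop. I'll ease to a moderate push and hold.

Request:
carry_out([
  [[0, 0.09, 0.2], 0],
  [[0, 0.09, 0.2], 0],
  [[0, 0.09, 0.2], 0],
  [[0, 0.09, 0.2], 0],
  [[0, 0.09, 0.2], 0],
  [[0, 0.09, 0.2], 0],
  [[0, 0.09, 0.2], 0],
  [[0, 0.09, 0.2], 0],
])

```text
t: 18.38
eef_pos: [0.5429, 0.0473, 0.1262]
tool_rot: [-0.0, 0.71, 0.704, -0.002]
contact_force: [-11.4, 0.6, 31.5]
gripper_width: 0.336
```

```bash
python3 - <<'E'
from h import *
np.set_printoptions(precision=4,suppress=True)
b=snap("side","side6.png"); o=readout.get_obs(); print(o["t"],o["eef_pos"],o["contact_force"],o["torque"],o["gripper_width"],abs(o["joint_vel"]).max())
a=b[90:250,230:390]; z=b[160:210,295:345]
cv2.imwrite("pics/f6.png",np.hstack([cv2.resize(a,(400,400),interpolation=2),cv2.resize(z,(400,400),interpolation=2)])[:,:,::-1])
E
```

```text
18.425 [0.5429 0.0473 0.1262] [-9.8196  1.0211 31.2038] [0.1396 1.5603 0.0236] 0.3358611770492637 0.0021465316837648795
```

View pics/f6.png

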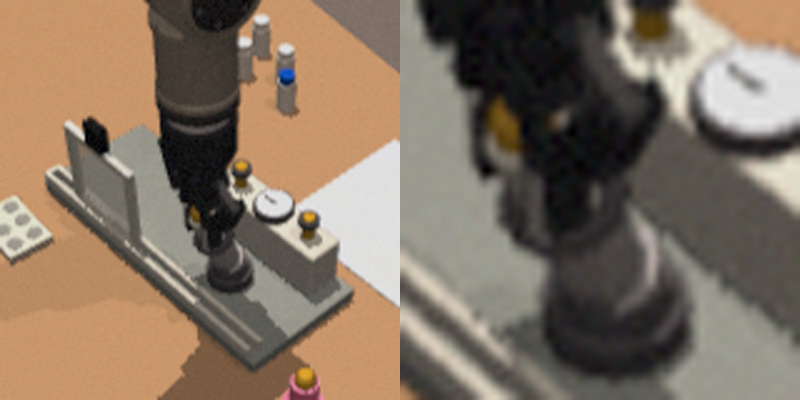

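The stiffness of about 50 N/mm indicates a hard stop, but z is 2 mm higher than my estimate. A small wiggle under push will rule out a jam.

Request:
carry_out([
  [[0, 0.25, 0.2], 0],
  [[0, 0.25, 0.2], 0],
  [[0, -0.1, 0.2], 0],
  [[0, -0.1, 0.2], 0],
  [[0.15, 0.09, 0.2], 0],
  [[0.15, 0.09, 0.2], 0],
  [[-0.15, 0.09, 0.2], 0],
  [[-0.15, 0.09, 0.2], 0],
  [[0, 0.09, 0.2], 0],
  [[0, 0.09, 0.2], 0],
])

```text
t: 19.68
eef_pos: [0.5431, 0.0473, 0.1264]
tool_rot: [-0.001, 0.71, 0.704, -0.002]
contact_force: [-9.0, -0.7, 28.6]
gripper_width: 0.331
```

No sink under the wiggle, so it is a real stop and not a jam. I'll settle and hand in.

Request:
carry_out([
  [[0, 0.08, 0.18], 0],
  [[0, 0.08, 0.18], 0],
  [[0, 0.08, 0.18], 0],
  [[0, 0.08, 0.18], 0],
])

```text
t: 20.18
eef_pos: [0.5431, 0.0472, 0.1264]
tool_rot: [-0.002, 0.71, 0.704, -0.002]
contact_force: [-9.0, 1.1, 26.2]
gripper_width: 0.329
```

```bash
python3 - <<'E'
from h import *
o=readout.get_obs(); print(o["t"],o["eef_pos"],o["contact_force"],abs(o["joint_vel"]).max()); print(bot.hand_in())
E
```

```text
20.175 [0.54310095 0.04721054 0.12643432] [-9.03948439  1.13209241 26.20493925] 0.0015622809564715375
the job is handed in; nothing more can be done
None
```

I handed the job in at 20.2 s with the door open and the coupler held pressed on the nipple. The hand-in reports no verdict, and I could not read the collar's travel directly.

- **Door:** I slid it open by its handle until it hit its stop (20 N, no further motion). It still showed open in the last picture.
- **Coupler:** I picked the grey, aluminium and brass one, not the pink or purple look-alikes. The tool can't tilt, so I put it upright over the tip and pivoted it in the pads by moving the hand. Then I pressed it down along the nipple's axis.
- **Last checks:** The arm was still, with about 28 N pushing roughly along the axis and the grip set to 80 N. The stop felt hard (about 50 N/mm), and the coupler did not sink further when I wiggled it. Its lean, worked out from the hand position, is about 24° against the nipple's 25°.
- **Disagreement:** The hand stopped about 2 mm higher than my camera estimate of fully home. I put this down to calibration and grasp-height error, because of the hard stop.
- **Bystanders:** My moves stayed clear of the jar, bottle and spot plate, but I made no final check of their positions.

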